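Lock the keep bar over the ship hull with the thumbscrew

ROBOT

A 6-joint arm with a two-finger parallel gripper is mounted at the origin on the work surface. World frame = base frame: x ahead of the robot, y to its left, z up, the work surface at z = 0. Lengths are in mm, angles in rad, forces in N, time in s.
With the tool pointing down it reaches from about 300 to 775 mm from the base axis. Payload 14.6 kg.
Tool frame: the origin (TCP) lies on the centre line of the jaws, within the pads' length; the fingertips stand 19 mm ahead of it and the grasp point (between the pads) is the TCP (bot.tip_reach is the distance from the TCP to the fingertips, in mm); z points along the fingers, y is the line along which they close (so a half turn about z gives the same grasp; the last joint's range is limited). The gripper opens to 85 mm and grips with 20 to 120 N. Pads are 22 mm wide; open, the fingers measure 114 mm over their backs; the gripper's body (76 mm by 85 mm) begins 54 mm behind the grasp point. The pads swing forward as they close: fully open they stand 13 mm farther back than shut.
Start: joints at [-1.371, 0.3, 1.521, -0, 1.321, -0.067], TCP at [144.999, -530.532, 213.781] pointing down, gripper open.
Joint ranges: [-3.03, 3.03], [-0.79, 2.21], [0.23, 2.52], [-1.04, 4.18], [0, 3.07], [-2.55, 2.55]. Speed limits (rad/s): [2.22, 2.22, 2.57, 3.14, 3.14, 3.14].

INTERFACE

Orientations are given as a unit quaternion [w, x, y, z].
In Python, from rig import bot gives the robot as it stands. Calls block until the motion is done:
- bot.move_to(position, orientation): joint-space move of the TCP to a pose.
- bot.servo_line(position, attitude=None, speed=150, until_force=None): straight line of the TCP; attitude=None keeps the orientation; speed is the mean speed in mm/s. With until_force (N) it stops when the force on the tool has changed by that much, and returns True; else False.
- bot.move_joints(angles): joint-space move.
- bot.move_gripper(opening, grip_force=None): finger opening in mm; grip_force is the grip in N (None keeps the last); returns when the fingers have stopped.
- bot.dwell(seconds).
- bot.ik(position, orientation): joint angles nearest the present ones, or None.
- bot.read_state(): the state.
- bot.read_camera(name): name is "scene" or "top" or "wrist"; returns a dict with "image" (480x640x3 uint8, blue, green, red), "depth" (480x640 float32, mm along the optical axis (not along the pixel's ray), 0 where there is no reading), "fovy" (degrees; the focal length in pixels is half the picture's height over the tangent of half this angle, whatever the lens; pixels are square), "cx", "cy" (the principal point, pixels), "eye" and "attitude" of the camera in the world; the wrist camera has in their place "mount" (4x4, takes a point from camera to tool coordinates, whose origin is the TCP and whose axes are the flange's). Camera axes: x right, y down, z forward; pixel columns grow to the right and rows downward; lengths in mm; the calibration is good to about 2 mm. A picture is of the moment at which its call begins: read the wrist's pose just before it.
A pose or a line that the arm cannot do raises bot.MotionError and nothing moves.
- bot.finish_job(): hands the job in; it is judged then, once.
The state is a dict: "clock": time; "joint_positions": joint angles; "qvel": joint speeds; "effort": joint torques, N m; "ee_pos": TCP position; "tool_rot": TCP orientation; "ft_force": force on the tool from outside, world axes, zero at the start; "moment": the same for the moment, N m; "grip_width": finger opening in mm; "grip_force": force on a finger pad.
Only numpy, scipy, OpenCV 4.12 (cv2) and the standard library are available. Lean on these libraries where they do the work, as an engineer would, in place of code of your own. Each camera call takes 0.05 s, during which the arm holds its last target. There are 200 camera calls.

TASK

Swing the keep bar of the sloping hull cradle across the white hull until the hole in its free end lines up with the hole in the lock bracket underneath, and let go of it there. Then take the thumbscrew (the one with the tall knurled head) out of the wooden screw rack and pass it through both holes, square to the slope and fully home, with its flange down on the bar. Leave the two other screws standing in the rack and do not disturb the loose things lying about.

Things in the scene. Friction and masses are not known exactly. Their poses are not given: they have to be found in the camera images.
- deck: The cradle's sloping wooden board, 170 x 190 x 12 mm, fixed on a wooden stand that does not move. Origin: middle of its upper face. x points up the slope (level-ground direction away from the robot, give or take the cradle's yaw), y to the left along the slope, z is square to the board and leans 30 degrees from vertical, towards the robot's side. A white ship hull 155 mm long, 50 mm wide lies fixed along x on it, its top 40 mm above the board.
- bracket_hole (a point): Centre of the upper mouth of the through hole in the lock bracket, a fixed aluminium plate 34 x 34 x 10 mm carried 34 mm above the sloping board on two cheeks; at (0, -65, 44) mm in the deck frame. Hole 10.5 mm wide with a small chamfer, its axis along the deck's z; open space below the plate to the board. Axes as the deck's.
- keep_bar (a joint): Swing of the aluminium keep bar about its pivot, rad. The bar turns in a plane parallel to the sloping board. 0: the holes are exactly in line. Positive: the free end is swung down the slope, towards the robot (it starts so). Range -0.35 to 1.0: there is no stop at 0, so it can be swung too far. The hinge is stiff and stays where it is left; it takes about 2 to 3 N at the stud to move it.
- bar_pivot (a point): Pivot of the bar, on the hinge axis at the bar's underside; at (0, 65, 45) mm in the deck frame. This frame turns with the bar: its -y runs along the bar to the free end, z is the hinge axis (the deck's z).
- bar_hole (a point): Centre of the lower mouth of the through hole in the bar's free end, 130 mm from the pivot. Hole 10.5 mm wide with a small chamfer. The bar is 6 mm thick and 20 mm wide (28 mm round the hole); its underside passes 1 mm above the bracket's top. The frame turns with the bar.
- bar_stud (a point): Middle of the round aluminium grip stud on the bar: 12 mm thick, 27 mm tall, square to the bar, standing on the bar's upper face 65 mm from the pivot, half-way to the hole. The point lies half-way up the stud, 13.5 mm above the bar's upper face. The frame turns with the bar.
- thumbscrew_head (a point): The steel thumbscrew, loose, 50 g, standing head up in one of three holes of the rack (which one varies). Point half-way up the head, on the axis. From the top down: round knurled grip 16 mm thick and 27 mm tall, flange 24 mm wide and 3 mm thick, plain shank 8 mm thick and 30 mm long with a 4 mm taper at the tip. z runs along the axis from tip to head. The flange's underside is 16.5 mm below this point, the top of the head 13.5 mm above it. It needs no turning: it slides in.
- thumbscrew_seat (a point): Centre of the underside of the thumbscrew's flange, where the shank begins; z along the axis towards the head.
- rack: Fixed dark wooden screw rack, 52 x 156 x 42 mm; origin in the middle of its underside. Three 10.5 mm through holes in a row along its y axis, at y = -50, 0 and 50 mm; the screws hang in them by their flanges on its upper face, 42 mm above the table.
- dome_bolt_head (a point): Another loose steel screw in the rack: low domed head, 22 mm wide and 9 mm tall. To be left. Point about half-way up its head.
- eye_bolt_head (a point): Another loose steel screw in the rack: an upright ring 25 mm wide, top 27 mm above the rack. To be left. Point in the middle of the ring.
- anchor: Loose silver metal anchor casting, 50 x 40 x 6 mm, lying on the table. Not to be disturbed. Origin in the middle of its underside.
- mast: Loose brown plastic mast, 200 mm long along its x, 9 mm thick, with an 80 mm yard across it. Not to be disturbed. Origin in the middle of its underside.
- paint_jar: Loose glass jar, 36 mm wide, 45 mm tall. Not to be disturbed. Origin in the middle of its underside.
- glue: Loose white plastic glue bottle, 30 mm wide, 75 mm tall. Not to be disturbed. Origin in the middle of its underside.

How it is judged:
By the outcome, as a careful person would: the job done as asked, in the order asked, and still so for the second after the job is handed in, with the robot touching nothing.
It also fails if it takes over 58 s, if anything falls off the work surface, if the arm or the gripper's body presses on something with over 40 N, if the wrist force passes 120 N, or if a joint passes its speed limit or range.

## Working session

There is one attempt and no reset: what is moved stays moved. The work goes in short steps, each a Python script; the robot and the scene stay as the last script left them, time stands still between calls to the robot, and variables do not carry over. Pictures are saved under pics/ and viewed, at most 10 in all, crops included, and the job is handed in when it is done.

```bash
ls; mkdir -p pics; python3 - <<'E'
from rig import bot
import cv2,numpy as np
for n in("scene","top"):
    c=bot.read_camera(n); cv2.imwrite(f"pics/{n}0.png",c["image"]); np.savez(f"{n}0.npz",**c)
    print(n,c["image"].shape,c["fovy"],c["cx"],c["cy"],c["eye"],c["attitude"],(c["depth"]>0).mean())
print(bot.read_state())
E
```

```text
pics
scene (480, 640, 3) 55.21016812512372 326.2922928041644 240.33275857143914 [ 990.80609236 -625.57057635  613.95945406] [-0.46082816  0.84489768  0.23770181 -0.13146545] 0.9958528645833333
top (480, 640, 3) 57.10173069971448 313.2060707064575 240.0896145509818 [474.54304334  63.73816934 922.17064786] [ 0.02969469 -0.70292768  0.71004616 -0.02907508] 0.9958984375
{'clock': 0.1, 'joint_positions': array([-1.37061916e+00,  3.00366219e-01,  1.52150167e+00, -3.16350598e-05,
        1.32067873e+00, -6.65636180e-02]), 'qvel': array([-0.00022743, -0.00114356, -0.00273496,  0.00083307, -0.00197962,
       -0.00108419]), 'effort': array([ 1.22631052e-03, -5.44378424e+01, -3.62370658e+01, -8.77000616e-05,
        3.04719440e-03,  1.74276636e-05]), 'ee_pos': array([ 144.93975564, -530.3358239 ,  213.31244423]), 'tool_rot': array([-4.74897307e-04,  9.91118710e-01,  1.32979225e-01, -4.71313722e-05]), 'ft_force': array([ 0.56121382,  0.94931339, -0.41783343]), 'moment': array([-0.01272481, -0.05235573, -0.05704658]), 'grip_force': 0.0, 'grip_width': 85.43085424069446}
```

View pics/top0.png

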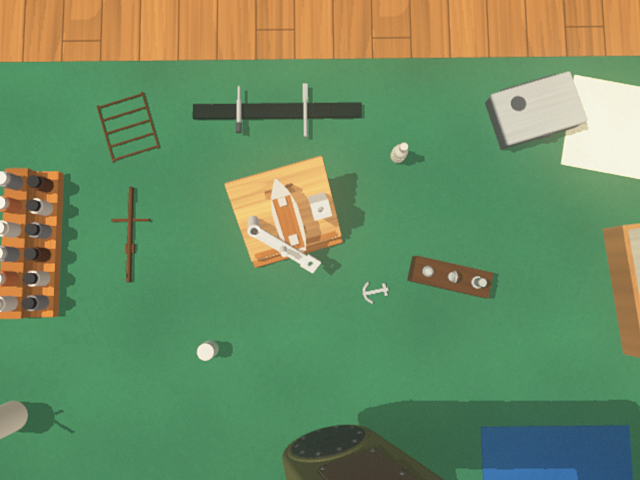

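View pics/scene0.png

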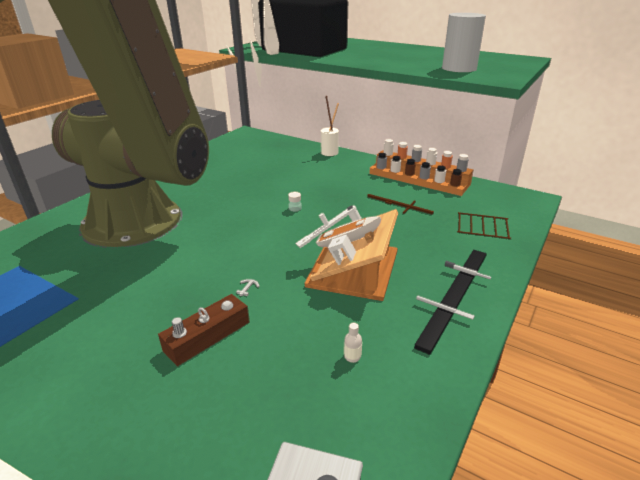

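The top view shows the deck around (288,210), with the bar's pivot at (252,224) and its free end at (315,265). The bracket is at (319,208). The rack is at (452,277), with the tall screw at its right end, about (480,283).

```bash
cat > h.py <<'E'
import numpy as np,cv2
from scipy.spatial.transform import Rotation as R
def rot(q): return R.from_quat([q[1],q[2],q[3],q[0]])
def quat(r): x=r.as_quat(); return [x[3],x[0],x[1],x[2]]
def focal(c): return 240/np.tan(np.radians(float(c["fovy"]))/2)
def cam_pose(c,st=None):
    if "mount" in c:
        M=np.array(c["mount"]); T=rot(st["tool_rot"]).as_matrix()
        return T@M[:3,:3], T@M[:3,3]+st["ee_pos"]
    return rot(c["attitude"]).as_matrix(),np.array(c["eye"])
def ray(c,u,v,st=None):
    A,e=cam_pose(c,st); f=focal(c)
    d=np.stack([(np.asarray(u)-c["cx"])/f,(np.asarray(v)-c["cy"])/f,np.ones(np.shape(u))],-1)
    return e,d@A.T
def cloud(c,st=None):
    v,u=np.mgrid[:480,:640]; e,d=ray(c,u,v,st); return e+d*c["depth"][...,None]
def onplane(c,u,v,p,n,st=None):
    e,d=ray(c,u,v,st); return e+d*((np.dot(p-e,n))/(d@n))[...,None]
E
python3 - <<'E'
from h import *
c=dict(np.load("top0.npz")); P=cloud(c); im=c["image"]
hsv=cv2.cvtColor(im,cv2.COLOR_BGR2HSV)
print("table z",np.median(P[300:400,260:400,2]))
for n,(u,v) in dict(wood=(245,190),wood2=(310,175),rack=(440,276)).items(): print(n,hsv[v,u],P[v,u].round(1))
roi=np.zeros((480,640),bool); roi[150:275,215:350]=1
# deck points by colour + iterative plane fit
m=roi&(P[...,2]>40)&(hsv[...,0]<25)&(hsv[...,0]>8)&(hsv[...,1]>70)
X=P[m]
best=None;rng=np.random.default_rng(0)
for _ in range(500):
    a=X[rng.choice(len(X),3,False)]; n=np.cross(a[1]-a[0],a[2]-a[0]); n/=np.linalg.norm(n)+1e-9
    k=abs((X-a[0])@n)<2
    if best is None or k.sum()>best.sum(): best=k
Y=X[best];o=Y.mean(0);n=np.linalg.svd(Y-o)[2][2];n*=np.sign(n[2])
print("n",n,"tilt",np.degrees(np.arccos(n[2])),"inl",best.sum(),len(X))
h=n.copy();h[2]=0;h/=-np.linalg.norm(h); print("yaw deg",np.degrees(np.arctan2(h[1],h[0])))
x=np.cross(np.cross(n,h),n);x/=np.linalg.norm(x);y=np.cross(n,x)
mm=roi&(abs((P-o)@n)<4)
uv=np.c_[(P[mm]-o)@x,(P[mm]-o)@y].astype(np.float32)
for q in(0.5,2): print(np.percentile(uv,[q,100-q],axis=0))
print(cv2.minAreaRect(uv))
r=P[260:300,400:500].reshape(-1,3); t=r[abs(r[:,2]-42)<3]; print("rack",len(t),cv2.minAreaRect(t[:,:2].astype(np.float32)),np.median(t[:,2]))
for n_,(u,v) in dict(a=(428,271),b=(454,277),c=(480,283)).items():
    w=P[v-9:v+10,u-9:u+10].reshape(-1,3); w=w[w[:,2]>w[:,2].max()-4]; print(n_,len(w),w.mean(0).round(1))
cv2.imwrite("pics/top_crop.png",cv2.resize(im[140:300,215:505],None,fx=2.7,fy=2.7,interpolation=cv2.INTER_CUBIC))
np.savez("deck0.npz",o=o,x=x,y=y,n=n)
# deck-frame heights around
for nm,(u,v) in dict(pivot=(252,224),hole=(315,265),stud=(284,243),brk=(319,208)).items():
    p=P[v,u]-o; print(nm,P[v,u].round(1),np.round([p@x,p@y,p@n],1))
E
```

```text
table z -0.736062842100921
wood [ 19 128 239] [638.3 191.2 105.1]
wood2 [ 19 129 239] [666.6  68.9 100.9]
rack [ 12 132 120] [ 473.7 -187.7   40.2]
n [-0.48140292 -0.13514942  0.86601724] tilt 30.000935492214186 inl 3963 5760
yaw deg 15.681595757532476
[[-176.98144745  -96.09698761]
 [  58.43348026   92.67663139]]
[[-172.63586182  -94.07917694]
 [  57.07285629   90.68141968]]
((-62.463035583496094, -3.6956634521484375), (242.61767578125, 194.53915405273438), 0.024322375655174255)
rack 1645 ((472.0716857910156, -211.57171630859375), (157.0626678466797, 52.1981086730957), 76.70064544677734) 41.43773755522716
a 18 [ 483.2 -162.8   51.2]
b 4 [ 472.  -211.7   69.1]
c 4 [474.5  63.7 922.2]
pivot [572.3 176.1 117.9] [-14.3  63.1  46.6]
hole [497.4  61.1  66.1] [-129.6  -27.4   53.3]
stud [538.5 119.1  95.2] [-67.2  17.3  50.8]
brk [601.8  52.8 111.2] [-22.  -63.7  43.2]
```

View pics/top_crop.png

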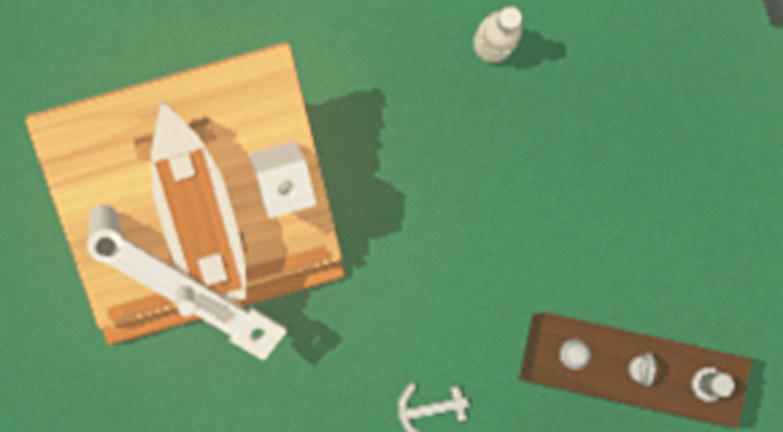

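The crop shows the bar hole at crop (257,335), the bracket hole at (285,186), the stud tip at (185,297) and the thumbscrew flange at (708,385).

```bash
python3 - <<'E'
from h import *
from rig import bot
c=dict(np.load("top0.npz")); P=cloud(c); d=np.load("deck0.npz"); o,x,y,n=[d[k] for k in"oxyn"]
mm=np.zeros((480,640),bool); mm[150:275,215:350]=1
mm&=(abs((P-o)@n)<3)&(P[...,2]>35)
uv=np.c_[(P[mm]-o)@x,(P[mm]-o)@y].astype(np.float32); r=cv2.minAreaRect(uv); print(r)
top=uv[:,0].max(); O=o+x*(r[0][0])+y*r[0][1]
px=lambda a,b:(215+a/2.7,140+b/2.7)
D=lambda p:np.round([(p-O)@x,(p-O)@y,(p-O)@n],1)
print("O",O, "top edge",top-r[0][0])
for nm,a,b,h in(("brk",285,186,44),("bar",257,335,51),("pivot",104,245,51),("stud",185,297,78)):
    p=onplane(c,*px(a,b),O+n*h,n); print(nm,p.round(1),D(p))
print("flange",onplane(c,*px(708,385),np.array([0,0,45.]),np.array([0,0,1.])))
print("head top",onplane(c,*px(723,384),np.array([0,0,72.]),np.array([0,0,1.])))
np.savez("deck.npz",O=O,x=x,y=y,n=n)
# view pose: tool z=-n, tool y along +-deck x
for s in(1,-1):
    ty=s*x; tz=-n; q=quat(R.from_matrix(np.c_[np.cross(ty,tz),ty,tz])); p=O-40*x+0*y+230*n; print(s,p,bot.ik(p,q))
print({k:bot.read_camera("wrist")[k] for k in("mount","fovy","cx","cy")})
E
```

```text
((-22.77991485595703, -1.4598617553710938), (163.2495574951172, 189.89784240722656), 0.024322375655174255)
O [605.11906857 118.33762951  73.38114612] top edge 81.64024
brk [600.2  49.9 110.7] [ -1.5 -64.6  44. ]
bar [499.3  70.5  66. ] [-103.2  -17.5   51. ]
pivot [560.1 173.6 115.9] [-3.4 65.4 51. ]
stud [523.9 118.5 118.3] [-45.2  22.1  78. ]
flange [ 459.96489314 -259.5345856    45.        ]
head top [ 461.01392645 -260.26220931   72.        ]
1 [461.04508118  77.89018871 252.56454571] [ 0.01742776 -0.20319245  2.03964307  0.1769751   0.80365161 -0.34664503]
-1 [461.04508118  77.89018871 252.56454571] None
{'mount': array([[ 8.00828270e-04, -9.49149201e-01, -3.14825591e-01,
         8.19637645e+01],
       [ 9.99999520e-01,  5.82506989e-04,  7.87553013e-04,
         2.68675107e-01],
       [-5.64117206e-04, -3.14826071e-01,  9.49149212e-01,
        -1.60346311e+02],
       [ 0.00000000e+00,  0.00000000e+00,  0.00000000e+00,
         1.00000000e+00]]), 'fovy': 59.85910556448253, 'cx': 314.657452507866, 'cy': 240.5740874770749}
```

```bash
cat >> h.py <<'E'
try:
    d=np.load("deck.npz"); O,dx,dy,dn=[d[k] for k in"Oxyn"]; 
except Exception: pass
OFF=np.array([0,0,0.])
def W(p): p=np.asarray(p,float); return O+p[0]*dx+p[1]*dy+p[2]*dn
def D(p): p=np.asarray(p)-O; return np.stack([p@dx,p@dy,p@dn],-1)
def tq(th=0):
    ty=np.cos(th)*dx-np.sin(th)*dy; return quat(R.from_matrix(np.c_[np.cross(ty,-dn),ty,-dn]))
E
python3 - <<'E'
import numpy as np
d=dict(np.load("deck.npz")); d["O"]=d["O"]-2.2*d["x"]; np.savez("deck.npz",**d)
from h import *
from rig import bot
bot.move_to(W([-40,0,180]),tq(0.4))
st=bot.read_state(); c=bot.read_camera("wrist"); cv2.imwrite("pics/w1.png",c["image"]); np.savez("w1.npz",ee_pos=st["ee_pos"],tool_rot=st["tool_rot"],**c)
print(st["clock"],D(st["ee_pos"]),st["joint_positions"])
E
```

```text
2.75 [-39.92757586  -0.52598401 179.98719225] [ 0.03277438 -0.09359277  2.05496312  0.19051487  0.678046    0.0420818 ]
```

View pics/w1.png

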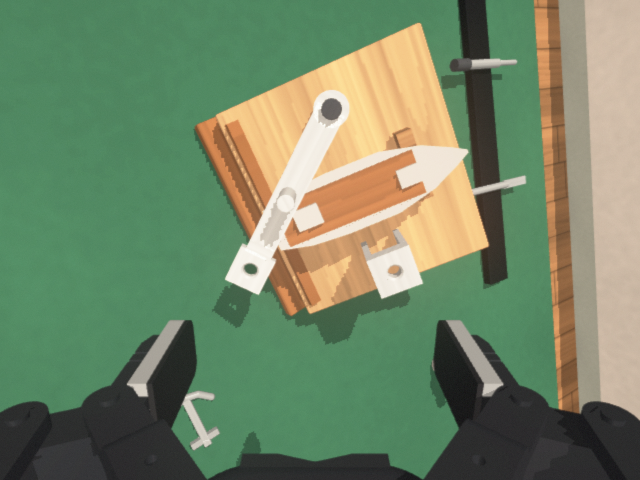

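The wrist view shows the bar hole at (251,268), the bracket hole at (395,270), the pivot at (331,109) and the stud top at (286,200).

```bash
python3 - <<'E'
from h import *
c=dict(np.load("w1.npz")); st=c; im=c["image"]; g=im[...,0].astype(int)  # blue: plates bright
def blob(u,v,r,t):
    w=(im[v-r:v+r,u-r:u+r,0]<t).astype(np.uint8)
    k,l,s,ce=cv2.connectedComponentsWithStats(w)
    i=l[r,r]; return (u-r+ce[i][0],v-r+ce[i][1]),s[i]
for nm,u,v,h,t in(("bar",251,268,51,130),("brk",395,271,44,140),("piv",331,109,51,130)):
    (a,b),s=blob(u,v,16,t); p=onplane(c,a,b,W([0,0,h]),dn,st); print(nm,round(a,1),round(b,1),s[2:],D(p).round(1))
print("stud top",D(onplane(c,286,200,W([0,0,78]),dn,st)).round(1))
for a,b in((420,24),(488,246),(217,112)): print("corner",D(onplane(c,a,b,W([0,0,0]),dn,st)).round(1))
P=cloud(c,st); print("plane h",D(P[100:120,270:300].reshape(-1,3)).mean(0))
E
```

```text
bar 250.2 268.5 [ 13  10 105] [-97.4 -16.1  51. ]
brk 394.7 270.0 [13  9 93] [  1.6 -62.5  44. ]
piv 331.0 108.9 [ 21  21 339] [ 1.  65.6 51. ]
stud top [-47.4  26.   78. ]
corner [84.9 93.7  0. ]
corner [ 84.6 -93.   -0. ]
corner [-80.2  96.6  -0. ]
plane h [-30.91551216  77.7459504    1.06981402]
```

```bash
python3 - <<'E'
import numpy as np
d=dict(np.load("deck.npz")); d["O"]=d["O"]+1*d["x"]+.8*d["y"]; np.savez("deck.npz",**d)
from h import *
from rig import bot
th=.878
S=lambda t,h=73:W([-65*np.sin(t),65-65*np.cos(t),h])
bot.move_gripper(45,20)
bot.move_to(S(th,115),tq(th))
print("hit",bot.servo_line(S(th),speed=80,until_force=6))
bot.move_gripper(0,25)
s=bot.read_state(); print(s["clock"],s["grip_width"],s["grip_force"],s["ft_force"],D(s["ee_pos"]))
# residual grip centring is unknown to TCP; swing
for t in np.linspace(th,0,10)[1:]:
    bot.servo_line(S(t),tq(t),speed=60)
    s=bot.read_state(); print(round(t,2),s["ft_force"].round(1),D(s["ee_pos"]).round(1),round(s["grip_width"],1))
bot.move_gripper(40)
s=bot.read_state(); print(s["ft_force"].round(1))
bot.servo_line(S(0,115),speed=120)
bot.move_to(W([0,-20,170]),tq(0))
st=bot.read_state(); c=bot.read_camera("wrist"); np.savez("w2.npz",ee_pos=st["ee_pos"],tool_rot=st["tool_rot"],**c); print(st["clock"])
# crop around expected hole
A,e=cam_pose(c,st); q=(W([0,-65,51])-e)@A; f=focal(c); u=int(c["cx"]+f*q[0]/q[2]);v=int(c["cy"]+f*q[1]/q[2]); print(u,v)
v=min(max(v,60),420);u=min(max(u,80),560)
cv2.imwrite("pics/w2.png",cv2.resize(c["image"][v-60:v+60,u-80:u+80],None,fx=5,fy=5,interpolation=cv2.INTER_CUBIC))
E
```

```text
hit False
5.0333 0.009719826298924523 0.0 [-0.24247252  0.17731129 -0.16649609] [-49.95980339  23.48833281  73.08313209]
0.78 [ 0.1 -0.1  0.3] [-45.7  18.8  73. ] 0.1
0.68 [-0.2 -0.5 -0.7] [-41.2  14.6  73. ] -0.2
0.59 [-0.2  1.2 -0. ] [-36.2  11.   73. ] -0.1
0.49 [-0.3  0.5 -1. ] [-30.8   7.7  73. ] 0.1
0.39 [ 0.5 -0.   0.4] [-25.    5.   72.9] 0.2
0.29 [ 0.4  0.4 -0.5] [-19.    2.9  73. ] 0.1
0.2 [ 0.3  0.7 -0.1] [-12.9   1.3  72.9] 0.4
0.1 [0.3 0.3 0.3] [-6.6  0.4 73. ] -0.2
0.0 [-0.3 -0.7  0.5] [-0.3  0.1 73. ] -0.1
[-0.4  0.1 -0.2]
8.6667
312 282
```

View pics/w2.png

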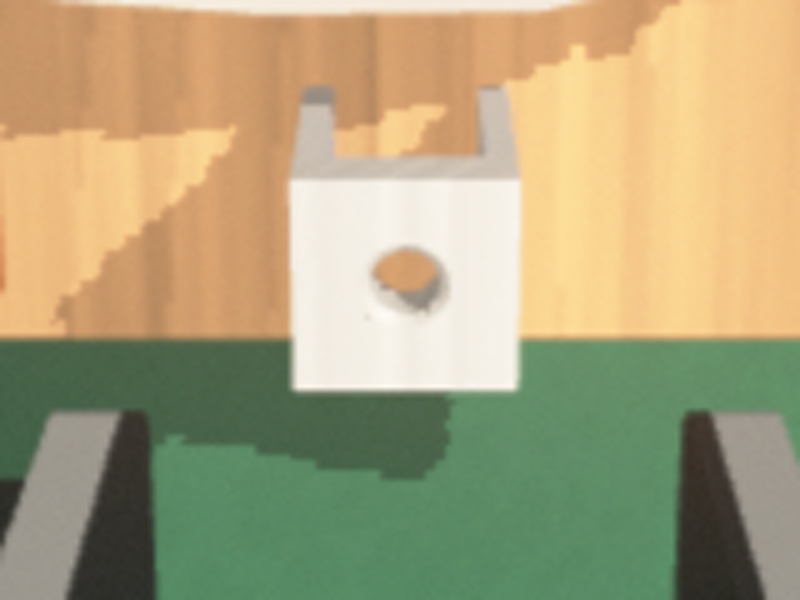

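The gripper shut on nothing: it closed to 0 with no force, so the grasp missed the stud. The bracket hole is where I expected it. I'll check the full frame to see where the bar is now.

```bash
python3 - <<'E'
from h import *
from rig import bot
c=bot.read_camera("top"); np.savez("top1.npz",**c)
w=dict(np.load("w2.npz"))
a=cv2.resize(w["image"],(400,300)); b=cv2.resize(c["image"][140:290,200:400],(400,300),interpolation=cv2.INTER_CUBIC)
cv2.imwrite("pics/both.png",np.hstack([a,b]))
print(bot.tip_reach)
E
```

```text
19.0
```

View pics/both.png

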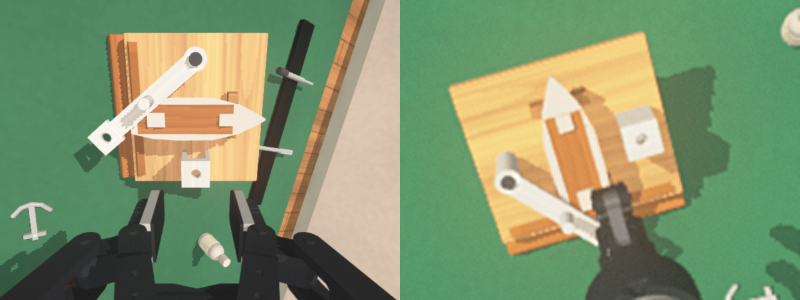

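The bar hasn't moved. The fingertips look closer to the camera than a 19 mm tip reach would put them, so I'll check that with wrist depth.

```bash
python3 - <<'E'
from h import *
for fn in("w1.npz","w2.npz"):
    c=dict(np.load(fn)); v,u=np.mgrid[:480,:640]; f=focal(c); Z=c["depth"]
    p=np.stack([(u-c["cx"])/f*Z,(v-c["cy"])/f*Z,Z],-1); M=c["mount"]; q=p@M[:3,:3].T+M[:3,3]
    m=(Z>20)&(Z<200)&(abs(q[...,0])<14)&(abs(q[...,1])<60)&(q[...,2]>-120)
    for s in(1,-1):
        k=q[m&(q[...,1]*s>0)]; print(fn,s,len(k),"zmax pct",np.percentile(k[:,2],[50,95,99,100]).round(1)); t=k[k[:,2]>np.percentile(k[:,2],97)]; print("tip x,y range",t.min(0).round(1),t.max(0).round(1))
    P=cloud(c,c); h=D(P)[...,2]
    print("heights: bar near stud / deck", [h[a-2:a+3,b-2:b+3].mean().round(1) for a,b in ((60,400),(240,460))] if fn=="w1.npz" else "")
    if fn=="w1.npz": print("bar",h[160,308].round(1),"stud top",h[200,286].round(1),"bracket",h[285,400].round(1))
E
```

```text
w1.npz 1 12517 zmax pct [-78.1 -39.1 -33.3 -29.5]
tip x,y range [-10.9  43.3 -36.7] [ 11.7  50.4 -29.5]
w1.npz -1 13592 zmax pct [-79.5 -39.6 -33.4 -29.7]
tip x,y range [-11.  -51.6 -36.8] [ 12.  -41.1 -29.7]
heights: bar near stud / deck [np.float64(-0.4), np.float64(12.9)]
bar 50.6 stud top 79.4 bracket 43.4
w2.npz 1 19464 zmax pct [-75.1 -36.1 -25.3 -18.2]
tip x,y range [-11.4  20.8 -31.2] [ 11.4  34.9 -18.2]
w2.npz -1 19481 zmax pct [-75.2 -36.2 -25.4 -18.1]
tip x,y range [-11.2 -32.6 -31.1] [ 11.4 -18.7 -18.1]
heights: bar near stud / deck
```

Depth confirms it. The fingertips are about 17 mm behind the reported TCP instead of 19 mm ahead, while the camera heights agree with the deck. I'll use a measured tip offset of -17 mm, still guarded.

```bash
cat >> h.py <<'E'
TIP=-17.   # measured: fingertips at tool z=-17 of the reported TCP when nearly shut
E
cat > swing.py <<'E'
from h import *
from rig import bot
import sys
th=float(sys.argv[1]); end=float(sys.argv[2])
H=54+TIP
S=lambda t,h=H:W([-65*np.sin(t),65-65*np.cos(t),h])
bot.move_gripper(40,25)
bot.move_to(S(th,85),tq(th))
print("hit",bot.servo_line(S(th),speed=60,until_force=6))
bot.move_gripper(0,25)
s=bot.read_state(); print(s["clock"],s["grip_width"],s["grip_force"],s["ft_force"].round(1),D(s["ee_pos"]).round(1))
if s["grip_width"]<8: sys.exit("missed")
for t in np.linspace(th,end,max(2,int(abs(th-end)/.1)+1))[1:]:
    bot.servo_line(S(t),tq(t),speed=60)
    s=bot.read_state(); print(round(t,2),s["ft_force"].round(1),D(s["ee_pos"]).round(1),round(s["grip_width"],1))
bot.move_gripper(40)
print(bot.read_state()["ft_force"].round(1))
bot.servo_line(S(end,85),speed=120)
bot.move_to(W([0,-10,130]),tq(0))
st=bot.read_state(); c=bot.read_camera("wrist"); np.savez("w3.npz",ee_pos=st["ee_pos"],tool_rot=st["tool_rot"],**c); print(st["clock"])
A,e=cam_pose(c,st); q=(W([0,-65,51])-e)@A; f=focal(c); u=int(c["cx"]+f*q[0]/q[2]);v=int(c["cy"]+f*q[1]/q[2]); print(u,v)
v=min(max(v,60),420);u=min(max(u,80),560)
cv2.imwrite("pics/w3_%s.png"%sys.argv[3],cv2.resize(c["image"][v-60:v+60,u-80:u+80],None,fx=5,fy=5,interpolation=cv2.INTER_CUBIC))
E
python3 swing.py .878 0 a
```

```text
hit False
11.2083 11.117741120383553 24.913005530834198 [-3.4 -0.5  3.8] [-49.9  23.5  37.3]
0.77 [-2.3 -1.4  7.3] [-44.7  18.1  37.3] 10.9
0.66 [-2.4 -0.7  6.3] [-39.3  13.6  37.2] 11.2
0.55 [-3.4  1.6  8.1] [-33.4   9.7  37.3] 10.9
0.44 [-3.6  2.7  8.5] [-27.2   6.5  37.2] 10.5
0.33 [-2.8  3.2  8.2] [-20.7   3.9  37.2] 11.2
0.22 [-4.2  4.3  8.3] [-13.8   2.2  37.2] 11.3
0.11 [-5.5  4.4  9.1] [-6.9  1.1 37.2] 10.9
0.0 [-6.8  5.2  9.6] [ 0.1  0.8 37.2] 10.4
[-0.1  1.   0.2]
14.5833
312 322
```

View pics/w3_a.png

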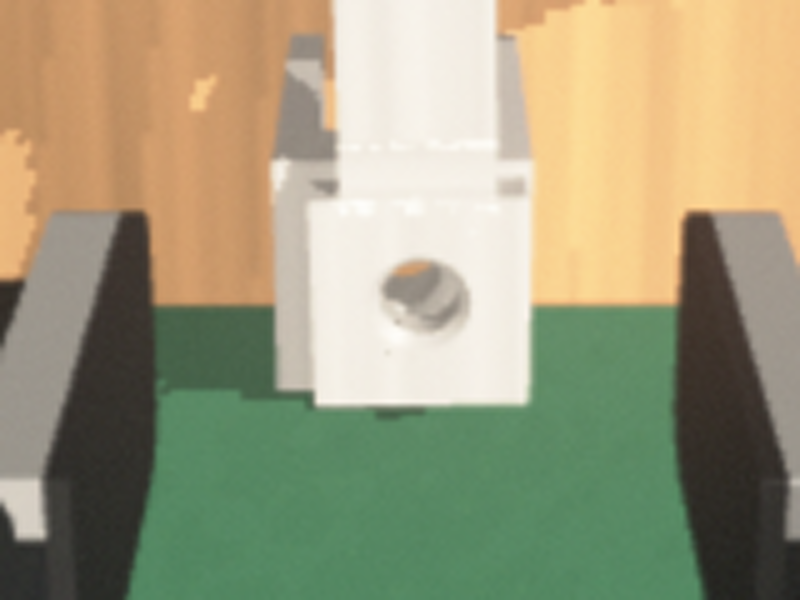

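The bar now lies across the hull. Its end spans crop x 312–530 and the bracket spans 275–532, so the bar has gone about 2.2 mm too far up the slope. I'll bring it back by 0.017 rad.

```bash
cp w3.npz w3a.npz; python3 swing.py 0 0.017 b; cat > edges.py <<'E'
from h import *
import sys
def edges(fn):
    c=dict(np.load(fn)); im=c["image"].astype(float)
    A,e=cam_pose(c,c); f=focal(c)
    # row through deck y=-74, bar face; cross-check from profile of min channel
    q=(W([0,-74,51])-e)@A; v=int(round(c["cy"]+f*q[1]/q[2]))
    p=im[v-2:v+3,:,:].mean(0)[:,0]; 
    return c,v,p
for fn in sys.argv[1:]:
    c,v,p=edges(fn); g=np.gradient(p); u0=270
    print(fn,"row",v,"blue",p[280:345].round().astype(int).tolist())
E
python3 edges.py w3a.npz w3.npz
```

```text
hit False
16.4583 11.156242953606185 24.854823052883148 [-3.  -1.   4.2] [ 0.2 -0.  37.3]
0.02 [-3.5 -1.1  5.8] [-0.8 -0.1 37.3] 10.9
[-0.2  0.1  0.1]
17.95
311 322
w3a.npz row 335 blue [74, 75, 74, 75, 76, 75, 85, 139, 170, 177, 178, 178, 176, 175, 190, 222, 228, 229, 231, 232, 230, 229, 228, 229, 229, 228, 228, 229, 230, 231, 232, 231, 229, 227, 226, 226, 227, 227, 228, 228, 227, 228, 229, 229, 230, 231, 232, 232, 233, 231, 230, 229, 227, 227, 227, 229, 229, 207, 137, 105, 101, 102, 103, 103, 103]
w3.npz row 335 blue [75, 74, 75, 75, 75, 75, 87, 148, 172, 177, 180, 196, 223, 228, 230, 231, 232, 231, 228, 228, 229, 228, 228, 228, 229, 230, 232, 232, 231, 229, 227, 226, 227, 227, 227, 228, 228, 228, 227, 229, 229, 230, 231, 232, 233, 232, 231, 230, 229, 227, 226, 226, 229, 232, 232, 232, 228, 185, 125, 104, 102, 103, 103, 102, 103]
```

View pics/w3_b.png

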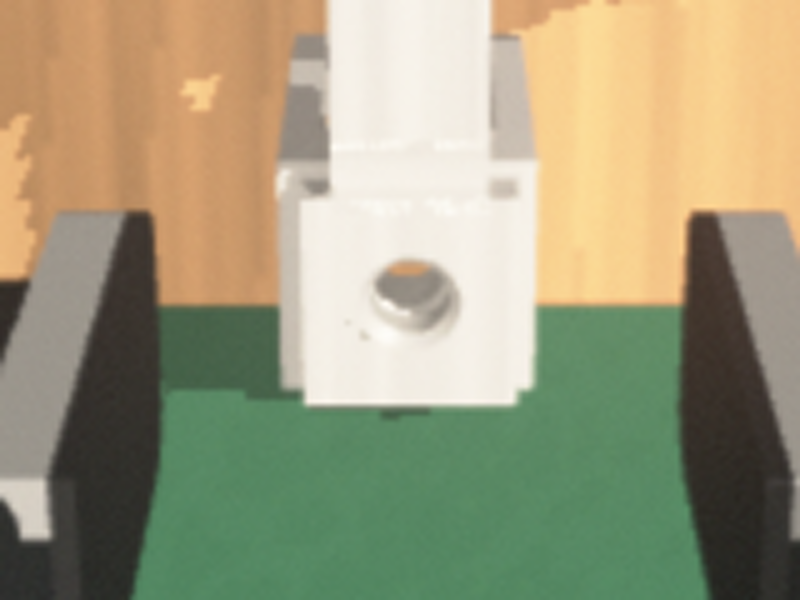

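The bar offset is now about 0.5 mm on 1.25 mm clearance, so both holes are open to each other. Next I'll refine the hole position from the plate edges and pick up the thumbscrew after a close wrist look.

```bash
cat > pick.py <<'E'
from h import *
from rig import bot
import sys
c=dict(np.load("w3.npz")); cr=lambda a,b:(231+(a+.5)/5-.5,262+(b+.5)/5-.5)
for nm,a,b,h,y in(("bar bottom",410,405,51,-79),("brk bottom",290,388,44,-82),("brk top",290,160,44,-48)):
    print(nm,D(onplane(c,*cr(a,b),W([0,0,h]),dn,c)).round(1),"nominal y",y)
print("hole rims",D(onplane(c,*cr(416,298),W([0,0,51]),dn,c)).round(1))
rx=np.array([.973,-.23,0]); rx/=np.linalg.norm(rx); z=np.array([0,0,-1.])
q=quat(R.from_matrix(np.c_[np.cross(rx,z),rx,z]))
g=np.array([460.5,-260.2])
bot.servo_line(W([0,-10,170]))
bot.move_to([*g,130],q)
st=bot.read_state(); c=bot.read_camera("wrist"); np.savez("w4.npz",ee_pos=st["ee_pos"],tool_rot=st["tool_rot"],**c)
P=cloud(c,st).reshape(-1,3); P=P[np.linalg.norm(P[:,:2]-g,axis=1)<22]
for lo,hi in((69,76),(43.5,48)):
    t=P[(P[:,2]>lo)&(P[:,2]<hi)]; print(lo,len(t),t.mean(0).round(1) if len(t) else "",cv2.minEnclosingCircle(t[:,:2].astype(np.float32)) if len(t) else "")
print("rack top",np.median(P[(P[:,2]>35)&(P[:,2]<43.5),2]),st["clock"])
im=c["image"]; cv2.imwrite("pics/w4.png",im)
E
python3 pick.py
```

```text
bar bottom [  0.4 -79.8  51. ] nominal y -79
brk bottom [-15.8 -81.6  44. ] nominal y -82
brk top [-15.2 -47.7  44. ] nominal y -48
hole rims [  1.2 -64.   51. ]
69 629 [ 463.1 -258.5   72.1] ((462.8879089355469, -258.9529113769531), 8.5906343460083)
43.5 484 [ 463.4 -254.8   45. ] ((460.4595947265625, -260.0497131347656), 21.827682495117188)
rack top 42.25796816935831 19.75
```

View pics/w4.png

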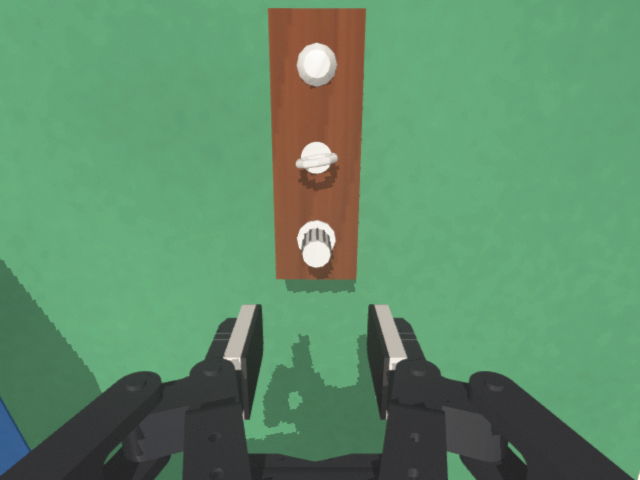

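The wrist view shows the thumbscrew at (316,245), nearest the jaws, with the eye bolt and dome bolt above it. Its head top measures z = 72 with radius 8.6, matching the spec, so I'll grasp it.

```bash
cat > grab.py <<'E'
from h import *
from rig import bot
import sys
g=np.array([461.6,-259.2])
print("tilt",[ (rot(np.load(f)["tool_rot"]).inv().apply(dn)).round(4) for f in("w3.npz",)])
bot.servo_line([*g,100],speed=100)
print("hit",bot.servo_line([*g,30.],speed=60,until_force=6))
f0=bot.read_state(); print(f0["ee_pos"].round(1),f0["ft_force"].round(1))
bot.move_gripper(0,60)
s=bot.read_state(); print("grip",s["grip_width"],s["grip_force"],s["ft_force"].round(1),s["ee_pos"].round(1))
if s["grip_width"]<12: sys.exit("missed")
bot.servo_line([*g,80],speed=70)
bot.servo_line([*g,200],speed=150)
s=bot.read_state(); print("grip",s["grip_width"],s["grip_force"],s["ft_force"].round(1))
T=lambda h:W([-.85,-65.1,h])
bot.move_to(T(130),tq(0)); bot.servo_line(T(85),speed=100)
s=bot.read_state(); print(s["clock"],D(s["ee_pos"]).round(2),s["grip_width"],rot(s["tool_rot"]).inv().apply(dn).round(4))
c=bot.read_camera("wrist"); np.savez("w5.npz",ee_pos=s["ee_pos"],tool_rot=s["tool_rot"],**c); cv2.imwrite("pics/w5.png",c["image"])
E
python3 grab.py
```

```text
tilt [array([-5.0e-04,  1.4e-03, -1.0e+00])]
hit False
[ 461.8 -259.3   30.4] [-0.4  0.1  0.8]
grip 14.483652123913805 58.47561836242676 [-1.7  0.8  6.1] [ 461.8 -259.3   30.4]
grip 13.606783167058785 58.46476435661316 [ 0.2  0.4 -1.1]
25.5 [ -0.79 -65.42  85.15] 13.609697177248405 [-2.e-04 -1.e-04 -1.e+00]
```

View pics/w5.png

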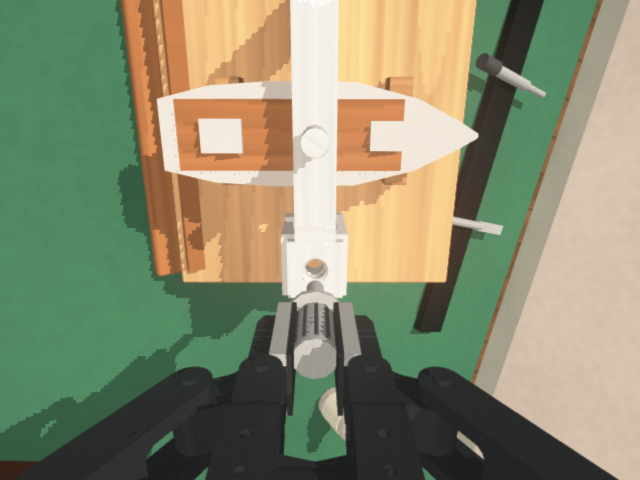

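The screw is held straight, with its tip near (316,285), in the same column as the hole at (316,268). That makes 10 pictures used, so the rest is numeric. Now a guarded insertion.

```bash
cat > ins.py <<'E'
from h import *
from rig import bot
import sys
T=lambda h,x=-.85,y=-65.1:W([x,y,h])
def rep(m):
    s=bot.read_state(); print(m,round(s["clock"],2),D(s["ee_pos"]).round(2),"F deck",np.round([s["ft_force"]@dx,s["ft_force"]@dy,s["ft_force"]@dn],1),round(s["grip_width"],1)); return s
bot.servo_line(T(72),speed=60); rep("near")
h=bot.servo_line(T(36),speed=25,until_force=9); s=rep("down %s"%h)
E
python3 ins.py
```

```text
near 25.92 [ -1.11 -65.    71.66] F deck [ 0.1  0.7 -1.3] 14.1
down True 27.13 [ -0.53 -65.12  38.87] F deck [-1.1  1.4 12.7] 14.1
```

It went in without resistance and stopped at 38.9 mm, against an expected seat of 39. Now I'll release, back off and check.

```bash
python3 - <<'E'
from h import *
from rig import bot
e=D(bot.read_state()["ee_pos"])
bot.move_gripper(40)
bot.servo_line(W([e[0],e[1],120]),speed=100)
bot.move_to(W([-20,-20,170]),tq(0)); bot.dwell(.3)
st=bot.read_state(); c=bot.read_camera("wrist"); print(st["clock"])
P=D(cloud(c,st).reshape(-1,3)); 
k=P[np.hypot(P[:,0],P[:,1]+65)<25]
for lo,hi in((78,90),(52.8,57)):
    t=k[(k[:,2]>lo)&(k[:,2]<hi)]; print(lo,len(t),t.mean(0).round(1) if len(t) else"",np.median(t[:,2]) if len(t) else "",cv2.minEnclosingCircle(t[:,:2].astype(np.float32)) if len(t) else "")
k=P[(abs(P[:,0])<30)&(abs(P[:,1])<20)&(P[:,2]>76)&(P[:,2]<82)]; print("stud",k.mean(0).round(1),len(k))
a=dict(np.load("top0.npz")); b=bot.read_camera("top"); df=np.abs(a["image"].astype(int)-b["image"]).max(2)>40
for n,(u,v) in dict(anchor=(375,292),mast=(131,235),jar=(207,350),glue=(400,153),dome=(428,271),eye=(454,277)).items(): print(n,df[v-12:v+13,u-12:u+13].sum())
E
```

```text
29.15
78 420 [ -0.8 -64.5  80.3] 80.29206649959724 ((-0.6799818873405457, -64.99923706054688), 8.471814155578613)
52.8 268 [ -1.2 -60.1  53.8] 53.540706255588034 ((-0.8136661052703857, -64.56514739990234), 11.778200149536133)
stud [ 0.1  0.3 77.4] 268
anchor 8
mast 0
jar 0
glue 0
dome 0
eye 0
```

The flange top reads 53.5 and the head top 80.3. The stud shows the same -0.6 mm bias, so the screw is home. Head and flange are concentric, so it is also square.

```bash
python3 -c "
from rig import bot
print(bot.finish_job())"
```

```text
the job is handed in; nothing more can be done
None
```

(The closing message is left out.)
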